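Open the fume extractor's filter cover

TASK

Open the filter unit for inspection: press the orange snap tab right in, then push the released blue cover off its seat along its guides until the whole filter opening is uncovered, and leave it lying flat on the unit's parking deck. Only touch and push: the cover is never lifted or tipped, and the other things on the bench stay where they are.

Things in the scene. Friction and masses are not known exactly. Their poses are not given: they have to be found in the camera images.
- filter_unit: White fume-extractor filter unit, fixed to the bench. Origin: on the bench right under the centre of the cover's seat; z up, the cover slides off along +y, the orange tab is on the -x side. Box from x -110 to +80, y -60 to +175 mm (own frame), its flat top (deck) at z 70 mm; a black stub on the +x side reaches x 102.
- opening (a point): Centre of the filter opening in the deck, at x 0, y 0, z 70 mm of the unit; the opening spans x +-46, y +-36 mm and is 12 to 18 mm deep to the white filter. It is under the cover at the start. The unit's flat parking deck lies beyond it, towards +y. A low stop 8 mm high stands behind the seat at y -56 to -47.
- end_stop (a point): Middle of the end stop's inner face, at x 0, y 160, z 77 mm of the unit: a grey bar 14 mm high that lets the cover slide 115 mm at most. Grey guides 8 mm high run at x +-61.5 to 71.5 from seat to stop; over the seat (y -40 to +25) they carry lips that reach in to x +-54 and 16 mm above the deck.
- tab (a joint): Travel of the orange snap tab, m: 0 = out (starts at 0 to 0.002), 0.011 = pressed right in, on a hard stop. It moves straight down, takes about 4 N (friction), has no return spring and stays where left. Its nose, a bar 8 mm above the deck at y 47 to 57 of the unit, blocks the cover's leading edge; the cover is free once the tab is in by over 9 mm.
- tab_top (a point): Centre of the top face of the orange tab's pad, at x -89, y 52, z 94 mm of the filter unit when out (z 83 when pressed in). The pad is 30 (x) by 34 (y) mm, 12 thick.
- cover: Loose flat blue cover, 120 (unit's x) x 90 (unit's y, the sliding direction) x 10 mm thick, 0.11 to 0.23 kg. Origin: centre of its underside; axes parallel to the unit's. It starts on its seat, origin at x 0, y 0, z 70 mm of the unit; the opening is wholly uncovered when it has slid more than 81 mm along +y.
- rib_top (a point): Centre of the top edge of the white push rib on the blue cover, at x 0, y -12, z 26 mm in the cover's frame. The rib stands 16 mm above the cover's top face, is 60 mm long along x and 8 thick along y; 29 mm of flat cover lie behind it (towards -y) for a fingertip to push from.
- wax_jar: Bystander, loose: closed glass jar of wax, 56 dia x 75 high (mm). Origin at its underside.
- wax_tree: Bystander, loose: black rubber sprue base 90 dia x 34 high carrying a pink wax tree, 109 high in all (mm). Origin at its underside.
- flask: Bystander, loose: perforated steel casting flask, 80 dia x 110 high (mm). Origin at its underside.
- pin_cup: Bystander, loose: white ceramic cup, 66 dia x 50 high (mm). Origin at its underside.
- spare_filter: Bystander, loose: cardboard-framed spare filter, 84 x 64 x 20, lying flat (mm). Origin at its underside.
- carver: Bystander, loose: hand tool like a screwdriver, 150 long, lying (mm). Origin at its underside.
- brush: Bystander, loose: brush, 170 long, lying (mm). Origin at its underside.

How it is judged (in metres and radians):
On the way, in this order (a step that is already met when the one before it is completed fails the run):
1. the tab is pressed right in while the cover is still on its seat (value of joint tab above 0.009 m and y of cover in the frame of filter_unit below 0.012 m), for 0.1 s.
2. the cover has been pushed clear of the filter opening (y of cover in the frame of filter_unit above 0.081 m), for 0.1 s.
At the end, for the whole second after the job is handed in: The tab is still in (over 8 mm), the cover lies flat (within 0.08 rad) and at rest between its guides on the parking deck, slid more than 81 mm along the unit's +y so that no part of it is over the filter opening (value of joint tab above 0.008 m and y of cover in the frame of filter_unit between 0.081 and 0.125 m and x of cover in the frame of filter_unit between -0.008 and 0.008 m and z of cover in the frame of filter_unit between 0.066 and 0.076 m and angle between cover's own z axis and vertical below 0.08 rad and linear speed of cover below 0.01 m/s); the robot touches nothing.
It fails at once if the cover is lifted (more than 12 mm off the deck) (z of cover in the frame of filter_unit above 0.082 m).
It fails at once if the cover is tipped (over 0.25 rad) (angle between cover's own z axis and vertical above 0.25 rad).
It fails at once if the cover falls off the unit (z of cover in the frame of filter_unit below 0.055 m).
It fails at once if a bystander is moved more than 20 mm (distance of any of wax_jar, wax_tree, flask, pin_cup, spare_filter, carver, brush from where it was at the start of the episode above 0.02 m).
It fails at once if a standing bystander is tipped (angle between any of wax_jar, wax_tree, flask, pin_cup's own z axis and vertical above 0.3 rad).
It also fails if it takes over 43 s, if anything falls off the work surface, if the arm or the gripper's body presses on something with over 40 N, if the wrist force passes 120 N, or if a joint passes its speed limit or range.

ROBOT

A 6-joint arm with a two-finger parallel gripper is mounted at the origin on the work surface. World frame = base frame: x ahead of the robot, y to its left, z up, the work surface at z = 0. Lengths are in m, angles in degrees, forces in N, time in s.
With the tool pointing down it reaches from about 0.35 to 0.875 m from the base axis. Payload 4.2 kg.
Tool frame: the origin (TCP) lies midway between the tips of the shut fingers; the grasp point (between the pads) lies 19 mm behind it; z points along the fingers, y is the line along which they close (so a half turn about z gives the same grasp; the last joint's range is limited). The gripper opens to 87 mm and grips with 3 to 60 N. Pads are 19 mm wide; open, the fingers measure 117 mm over their backs; the gripper's body (75 mm by 190 mm) begins 51 mm behind the grasp point.
Start: joints at [78.3, 22.042, 0.453, 0, -68.411, -14.817], TCP at [0.279, 0.559, 0.223] pointing down, gripper open.
Joint ranges: [-179.83, 179.83], [-69.29, 118.12], [-61.27, 80.66], [-181.25, 117.63], [-171.15, -9.14], [-177.46, 177.46]. Speed limits (degrees/s): [159.86, 159.86, 180, 180, 180, 180].

INTERFACE

Orientations are given as a 3x3 rotation matrix whose columns are the frame's x, y, z axes.
In Python, from plant import bot gives the robot as it stands.
- The arm moves only by the shell command python3 -m jog 'ROWS' [OPENING]. ROWS is JSON, a list of rows, each an object with "slide": the shift along the tool's x, y, z in units of 50 mm (1.0 is 50 mm), a list of three; "rotation": the turn, a rotation vector about the tool's x, y, z in units of 8 degrees (1.0 is 8 degrees), a list of three. A call has 1 to 12 rows; each row is the pose to reach, as a shift and turn from the pose commanded when the call began, along the tool's axes at that moment; what a row does not reach only later rows make up. A row lasts 1/10 s, in which the tool goes at most 50 mm and 8.59 degrees, less where a joint would pass 70% of its speed; a pose out of reach is approached as far as the arm can. A call with a gripper value outside its range is refused whole. OPENING is the opening in per cent of the stroke, from 0 (shut) to 100 (fully open), set as the call begins (- or left out, the last holds). The fingers move at their own pace and stop on an object; the grip force is fixed at half the most. Time passes only in rows, so rows that repeat a pose let the fingers close. It gives the time, the measured TCP pose, the force, the opening and the grip force at its end, in the units of the state.
- bot.state(): the state, without advancing time (a new reading comes with each control period).
- bot.get_image(name): name is "scene" or "top" or "wrist"; returns the picture (400x640x3 uint8, red, green, blue); there is no depth.
- bot.camera_params(name): a dict with "intrinsics" (3x3 intrinsics, pixels), "position" and "attitude" of the camera in the world. Camera axes: x right, y down, z forward; pixel columns grow to the right and rows downward; lengths in m; the calibration is good to about 2 mm. A picture is of the moment at which its call begins: read the wrist's pose just before it. camera_params takes no time and is no camera call; for the wrist camera it gives the pose at the moment of the call.
- bot.close_job(): hands the job in; it is judged then, once.
The state is a dict: "clock": time; "joint_pos": joint angles; "joint_vel": joint speeds; "effort": joint torques, N m; "position": TCP position; "eef_rot": TCP orientation; "contact_force": force on the tool from outside, world axes, zero at the start; "ft_torque": the same for the moment, N m; "finger_gap": finger opening in m; "grip_force": force on a finger pad.
Only numpy, scipy, OpenCV 4.12 (cv2) and the standard library are available. Lean on these libraries where they do the work, as an engineer would, in place of code of your own. Each camera call takes 0.05 s, during which the arm holds its last target. There are 200 camera calls.

## Working session

There is one attempt and no reset: what is moved stays moved. The work goes in short steps, Python scripts to look and compute and a shell command to move; the robot and the scene stay as the last step left them, time stands still between calls to the robot, and variables do not carry over. Pictures are saved under pics/ and viewed, at most 10 in all, crops included, and the job is handed in when it is done.

```bash
mkdir -p pics; ls
python3 - <<'E'
from plant import bot
import cv2,numpy as np
s=bot.state();print(s['clock'],s['position'],s['eef_rot'],s['finger_gap'],s['contact_force'])
for n in ('top','scene'):
    im=bot.get_image(n);cv2.imwrite(f'pics/{n}0.png',im[...,::-1]);p=bot.camera_params(n);print(n,p)
E
```

```text
pics
0.0 [0.27874096 0.55872955 0.22147009] [[ 8.94718619e-01 -4.46629398e-01 -8.79413780e-04]
 [-4.46630253e-01 -8.94716430e-01 -1.98185826e-03]
 [ 9.83302043e-05  2.16597828e-03 -9.99997649e-01]] 0.08707047862198729 [0.3734784  0.21600757 0.44352046]
top {'intrinsics': array([[406.91598775,   0.        , 313.9921335 ],
       [  0.        , 406.91598775, 200.58498924],
       [  0.        ,   0.        ,   1.        ]]), 'position': array([0.45023734, 0.0169796 , 1.20739554]), 'attitude': array([[-1.48118165e-02, -9.93783304e-01,  1.10341987e-01],
       [-9.99890232e-01,  1.47617072e-02, -1.27107026e-03],
       [-3.65667709e-04, -1.10348702e-01, -9.93892867e-01]])}
scene {'intrinsics': array([[382.16109181,   0.        , 317.59185886],
       [  0.        , 382.16109181, 200.23206982],
       [  0.        ,   0.        ,   1.        ]]), 'position': array([ 0.86199194, -0.40939821,  0.88981451]), 'attitude': array([[ 0.81203402,  0.50062328, -0.29996181],
       [ 0.58358097, -0.69139592,  0.42591658],
       [ 0.00583138, -0.52091076, -0.85359122]])}
```

View pics/top0.png

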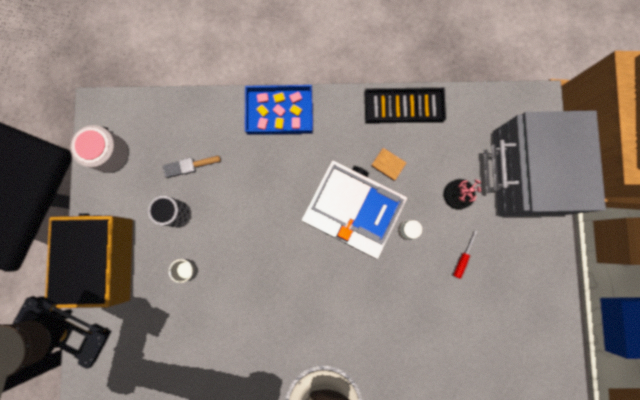

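View pics/scene0.png

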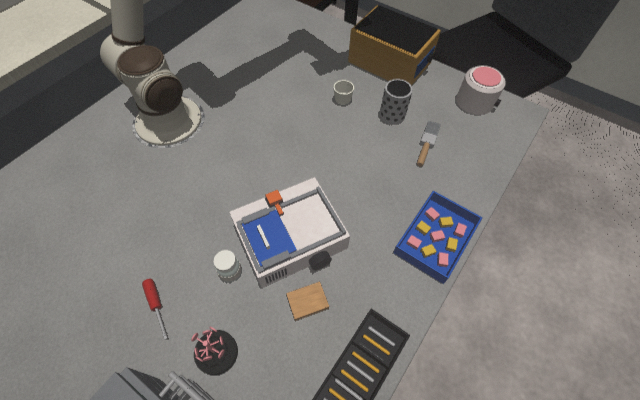

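The top view shows the unit near (355,210), the orange tab at (346,231), the white rib at (381,215) and the jar just behind the cover at (411,230). In the scene view the tab is at (275,200) and the rib at (263,236). Next I measure these by colour in both views.

```bash
cat > h.py <<'E'
import cv2,numpy as np
from plant import bot
def ray(p,uv,z):
    d=p['attitude']@np.linalg.inv(p['intrinsics'])@np.array([uv[0],uv[1],1.]);return p['position']+d*(z-p['position'][2])/d[2]
def rect(m,p,z):
    c=max(cv2.findContours(m,0,cv2.CHAIN_APPROX_NONE)[0],key=cv2.contourArea).reshape(-1,2)
    w=np.array([ray(p,q,z)[:2] for q in c])*1000
    return cv2.minAreaRect(w.astype(np.float32)),len(c)
E
python3 - <<'E'
from h import *
for n,roi in (('top',(295,420,155,265)),('scene',(225,355,175,290))):
    im=cv2.imread(f'pics/{n}0.png');p=bot.camera_params(n);hsv=cv2.cvtColor(im,cv2.COLOR_BGR2HSV)
    k=np.zeros(im.shape[:2],np.uint8);k[roi[2]:roi[3],roi[0]:roi[1]]=255
    org=cv2.inRange(hsv,(3,150,120),(18,255,255))&k
    if n=='top': org[:, 365:]=0
    blue=cv2.inRange(hsv,(100,120,60),(125,255,255))&k
    x,y,w,h=cv2.boundingRect(blue)
    hull=np.zeros_like(k);cv2.fillConvexPoly(hull,cv2.convexHull(cv2.findNonZero(blue)),255)
    rib=cv2.inRange(hsv,(0,0,150),(180,110,255))&cv2.erode(hull,np.ones((7,7)))
    white=cv2.inRange(hsv,(0,0,170),(180,50,255))&k
    for nm,m,z in (('orange',org,.093),('blue',blue,.08),('rib',rib,.096)):
        print(n,nm,rect(m,p,z), 'px',np.mean(cv2.findNonZero(m),axis=(0,1)))
    vis=cv2.resize(im[roi[2]:roi[3],roi[0]:roi[1]],None,fx=4,fy=4,interpolation=cv2.INTER_CUBIC);cv2.imwrite(f'pics/{n}0c.png',vis)
    print(vis.shape)
E
```

```text
top orange (((495.3406982421875, -71.91275787353516), (30.447599411010742, 56.46712875366211), 62.22783279418945), 52) px [345.13375796 231.22292994]
top blue (((538.2728271484375, -155.66580200195312), (87.2989273071289, 118.13912200927734), 61.669586181640625), 128) px [375.31025416 212.68361087]
top rib (((532.9598388671875, -165.4082794189453), (12.13783073425293, 60.56808090209961), 61.85306167602539), 43) px [380.09090909 214.37373737]
(440, 500, 3)
scene orange (((487.20184326171875, -66.68409729003906), (31.131254196166992, 28.46393394470215), 61.576812744140625), 38) px [274.42424242 199.08484848]
scene blue (((541.4469604492188, -153.67819213867188), (88.86245727539062, 118.09423828125), 62.27505111694336), 154) px [268.58391123 236.34882108]
scene rib (((535.3404541015625, -163.2974853515625), (8.689432144165039, 60.37224197387695), 62.18642807006836), 47) px [262.86956522 235.32608696]
(460, 520, 3)
```

View pics/top0c.png

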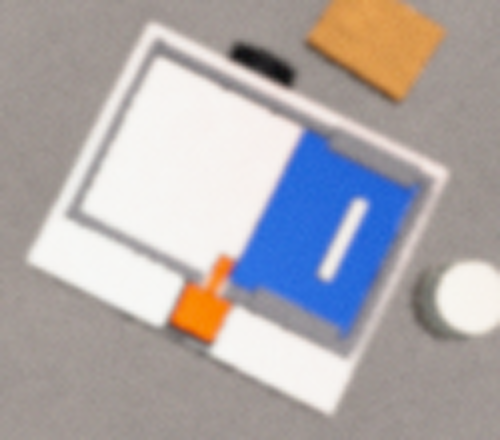

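View pics/scene0c.png

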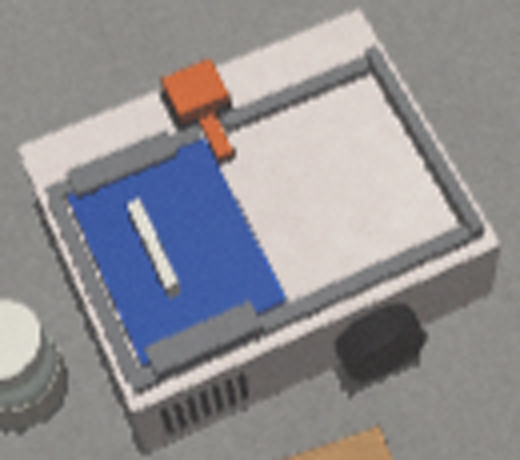

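Both views agree: the unit origin is at about (0.540, -0.154) with yaw -28°, and the tab top at about (0.4856, -0.0665). The fitted cover size (88x118) and the 30 mm pad match the given sizes. Next I swing over with the fingers shut, so that tool x ends up along -unit y.

```bash
python3 -m jog '[{"slide":[0.7,0.7,0],"rotation":[0,0,0.9]},{"slide":[1.4,1.4,0],"rotation":[0,0,1.8]},{"slide":[2.1,2.1,0],"rotation":[0,0,2.7]},{"slide":[2.8,2.8,0],"rotation":[0,0,3.6]},{"slide":[3.5,3.5,0],"rotation":[0,0,4.5]},{"slide":[4.2,4.2,0],"rotation":[0,0,5.4]},{"slide":[4.9,4.9,0],"rotation":[0,0,6.3]},{"slide":[5.6,5.6,0],"rotation":[0,0,7.2]},{"slide":[6.3,6.3,0],"rotation":[0,0,8.1]},{"slide":[7.0,7.0,0],"rotation":[0,0,9]},{"slide":[7.5,7.5,0],"rotation":[0,0,9.5]},{"slide":[7.5,7.5,0],"rotation":[0,0,9.5]}]' 0
cat > togo.py <<'E'
import sys,numpy as np
from scipy.spatial.transform import Rotation as R
from plant import bot
s=bot.state();T=np.array(s['eef_rot']);P=np.array(s['position'])
a=np.radians(-28);ux=np.array([np.cos(a),np.sin(a),0]);uy=np.array([-np.sin(a),np.cos(a),0]);O=np.array([.5398,-.1542,0])
g=np.array([float(v) for v in sys.argv[1:4]])/1000
W=np.column_stack([-uy,-ux,[0,0,-1]])
print('unit mm',np.round([(P-O)@ux*1e3,(P-O)@uy*1e3,P[2]*1e3],1),'slide',np.round(T.T@(O+g[0]*ux+g[1]*uy+[0,0,g[2]]-P)/.05,3),'rot',np.round(np.degrees(R.from_matrix(T.T@W).as_rotvec())/8,3),'t',s['clock'],'F',np.round(s['contact_force'],1),'J',np.round(s['joint_pos'],1))
E
python3 togo.py -89 52 150
```

```text
clock: 1.3
position: [0.4473, 0.0529, 0.2221]
eef_rot: [[-0.223, -0.975, -0.001], [-0.975, 0.223, -0.001], [0.001, 0.001, -1.0]]
contact_force: [-0.6, 0.6, 0.4]
finger_gap: 0.0027
grip_force: 0.0
unit mm [-178.9  139.5  222.1] slide [ 2.156 -1.282  1.443] rot [ 0.006 -0.008  1.886] t 1.3 F [-0.6  0.6  0.4] J [ 27.5   4.8 -22.7   0.  -62.5 -40.5]
```

```bash
python3 -m jog '[{"slide":[0.7,-0.4,0.3],"rotation":[0,0,0.6]},{"slide":[1.4,-0.8,0.6],"rotation":[0,0,1.2]},{"slide":[2.16,-1.28,1.0],"rotation":[0,0,1.89]},{"slide":[2.16,-1.28,1.44],"rotation":[0,0,1.89]},{"slide":[2.16,-1.28,1.44],"rotation":[0,0,1.89]},{"slide":[2.16,-1.28,1.44],"rotation":[0,0,1.89]}]' 0
python3 togo.py -89 52 100
python3 - <<'E'
from h import *
im=bot.get_image('wrist');cv2.imwrite('pics/w1.png',im[...,::-1])
E
```

```text
clock: 1.9
position: [0.4862, -0.0626, 0.1506]
eef_rot: [[-0.463, -0.887, -0.001], [-0.887, 0.463, -0.0], [0.001, 0.001, -1.0]]
contact_force: [0.7, 0.2, 0.1]
finger_gap: 0.0006
grip_force: 0.0
unit mm [-90.4  55.7 150.6] slide [ 0.073 -0.027  1.013] rot [ 0.004 -0.006  0.055] t 1.9 F [0.7 0.2 0.1] J [ 11.7  13.  -24.1   0.  -53.  -39.3]
```

View pics/w1.png

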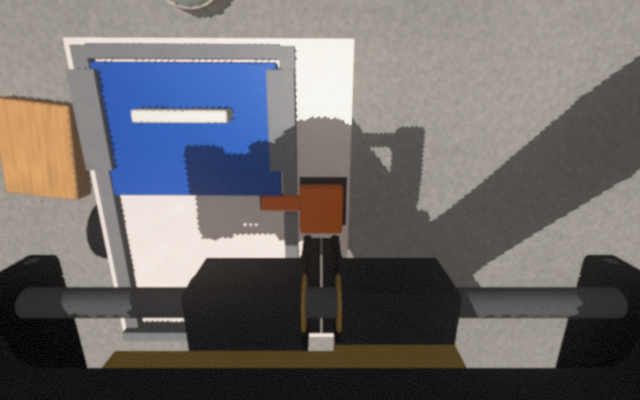

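The wrist view shows the pad at (321,208) and the fingertips at (321,240), centred across, with the rib horizontal, so the yaw is right. I'll take a wrist ray cross-check of the pad and rib, and descend to just above the pad.

```bash
python3 - <<'E'
from h import *
p=bot.camera_params('wrist')
a=np.radians(-28);ux=np.array([np.cos(a),np.sin(a),0]);uy=np.array([-np.sin(a),np.cos(a),0]);O=np.array([.5398,-.1542,0])
for n,uv,z in (('pad',(322,208),.093),('rib',(181,116),.096)):
    q=ray(p,uv,z)-O;print(n,q@ux*1e3,q@uy*1e3)
E
python3 -m jog '[{"slide":[0.07,-0.03,0.4],"rotation":[0,0,0.06]},{"slide":[0.07,-0.03,0.8],"rotation":[0,0,0.06]},{"slide":[0.07,-0.03,1.0],"rotation":[0,0,0.06]},{"slide":[0.07,-0.03,1.0],"rotation":[0,0,0.06]}]' 0
python3 togo.py -89 52 83
```

```text
pad -91.1485871954729 52.67884243128759
rib -2.357533641065289 -8.796349790395773
clock: 2.35
position: [0.4856, -0.0661, 0.1004]
eef_rot: [[-0.47, -0.883, -0.001], [-0.883, 0.47, -0.0], [0.001, 0.001, -1.0]]
contact_force: [-0.9, 0.1, -0.2]
finger_gap: 0.0002
grip_force: 0.0
unit mm [-89.2  52.4 100.4] slide [ 0.007 -0.005  0.348] rot [ 0.006 -0.005 -0.002] t 2.35 F [-0.9  0.1 -0.2] J [ 11.3  16.7 -27.7   0.  -45.7 -39.3]
```

```bash
python3 -m jog '[{"slide":[0,0,0.08]},{"slide":[0,0,0.14]},{"slide":[0,0,0.2]},{"slide":[0,0,0.25]},{"slide":[0,0,0.29]},{"slide":[0,0,0.32]},{"slide":[0,0,0.34]},{"slide":[0,0,0.36]},{"slide":[0,0,0.36]}]' 0 || python3 -m jog '[{"slide":[0,0,0.08],"rotation":[0,0,0]},{"slide":[0,0,0.14],"rotation":[0,0,0]},{"slide":[0,0,0.2],"rotation":[0,0,0]},{"slide":[0,0,0.25],"rotation":[0,0,0]},{"slide":[0,0,0.29],"rotation":[0,0,0]},{"slide":[0,0,0.32],"rotation":[0,0,0]},{"slide":[0,0,0.34],"rotation":[0,0,0]},{"slide":[0,0,0.36],"rotation":[0,0,0]},{"slide":[0,0,0.36],"rotation":[0,0,0]}]' 0
python3 togo.py -89 52 83
```

```text
clock: 3.25
position: [0.4866, -0.0666, 0.0834]
eef_rot: [[-0.471, -0.882, 0.002], [-0.882, 0.471, 0.0], [-0.001, -0.001, -1.0]]
contact_force: [-0.4, 3.4, 8.7]
finger_gap: -0.0001
grip_force: 3.9
unit mm [-88.1  52.4  83.4] slide [0.008 0.019 0.007] rot [-0.009  0.006 -0.011] t 3.25 F [-0.4  3.4  8.7] J [ 11.2  18.1 -28.8   0.  -43.1 -39.3]schema error: expected keys slide, rotation
```

The force is above the 4 N of friction. I'll press 1.5 mm further to confirm the hard stop.

```bash
python3 -m jog '[{"slide":[0,0,0.01],"rotation":[0,0,0]},{"slide":[0,0,0.02],"rotation":[0,0,0]},{"slide":[0,0,0.03],"rotation":[0,0,0]},{"slide":[0,0,0.03],"rotation":[0,0,0]}]' 0
python3 togo.py 0 -31 125
```

```text
clock: 3.65
position: [0.4867, -0.0666, 0.0833]
eef_rot: [[-0.47, -0.882, 0.002], [-0.882, 0.47, -0.0], [-0.001, -0.002, -1.0]]
contact_force: [-4.7, 3.7, 16.8]
finger_gap: 0.0004
grip_force: 8.6
unit mm [-88.   52.4  83.3] slide [ 1.666 -1.762 -0.832] rot [-0.014  0.005 -0.007] t 3.65 F [-4.7  3.7 16.8] J [ 11.2  18.1 -28.8   0.1 -43.  -39.3]
```

The tab is on its hard stop: force rises to 17 N with no motion. Next I lift, then move above the strip behind the rib.

```bash
python3 -m jog '[{"slide":[0,0,-0.4],"rotation":[0,0,0]},{"slide":[0,0,-0.85],"rotation":[0,0,0]},{"slide":[0.5,-0.55,-0.85],"rotation":[0,0,0]},{"slide":[1.1,-1.1,-0.85],"rotation":[0,0,0]},{"slide":[1.67,-1.76,-0.85],"rotation":[0,0,0]},{"slide":[1.67,-1.76,-0.85],"rotation":[0,0,0]},{"slide":[1.67,-1.76,-0.85],"rotation":[0,0,0]}]' 0
python3 togo.py 0 -31 86
python3 - <<'E'
from h import *
cv2.imwrite('pics/w2.png',bot.get_image('wrist')[...,::-1])
E
```

```text
clock: 4.35
position: [0.523, -0.183, 0.1222]
eef_rot: [[-0.474, -0.881, -0.003], [-0.881, 0.474, 0.0], [0.001, 0.003, -1.0]]
contact_force: [-0.3, -0.2, -0.0]
finger_gap: 0.0006
grip_force: 0.0
unit mm [ -1.3 -33.3 122.2] slide [-0.047 -0.029  0.724] rot [ 0.022 -0.008 -0.034] t 4.35 F [-0.3 -0.2 -0. ] J [ -2.5  20.7 -17.4  -0.  -52.1 -25.7]
```

View pics/w2.png

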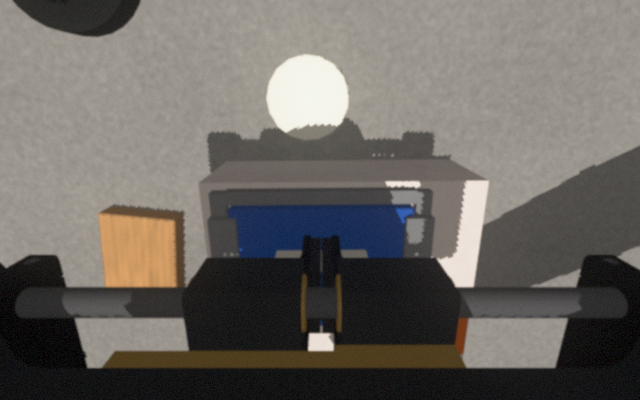

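The wrist view shows the fingertips at (321,240) over the blue strip, the rib just in front at row ~253, and the jar at (308,97), clear behind the unit. I'll descend behind the rib to 6 mm above the cover.

```bash
python3 -m jog '[{"slide":[-0.03,-0.03,0.2],"rotation":[0,0,0]},{"slide":[-0.03,-0.03,0.4],"rotation":[0,0,0]},{"slide":[-0.03,-0.03,0.55],"rotation":[0,0,0]},{"slide":[-0.03,-0.03,0.65],"rotation":[0,0,0]},{"slide":[-0.03,-0.03,0.71],"rotation":[0,0,0]},{"slide":[-0.03,-0.03,0.71],"rotation":[0,0,0]}]' 0
python3 togo.py 0 70 86
```

```text
clock: 5.0
position: [0.526, -0.1811, 0.0876]
eef_rot: [[-0.471, -0.882, -0.001], [-0.882, 0.471, 0.0], [0.0, 0.001, -1.0]]
contact_force: [0.1, 0.1, 0.9]
finger_gap: 0.0005
grip_force: 0.0
unit mm [  0.4 -30.3  87.6] slide [-2.006  0.012  0.03 ] rot [ 0.006 -0.003 -0.012] t 5.0 F [0.1 0.1 0.9] J [ -2.3  23.2 -19.4   0.  -47.4 -25.8]
```

```bash
python3 -m jog '[{"slide":[-0.05,0.01,0.02],"rotation":[0,0,0]},{"slide":[-0.1,0.01,0.02],"rotation":[0,0,0]},{"slide":[-0.15,0.01,0.02],"rotation":[0,0,0]},{"slide":[-0.21,0.01,0.02],"rotation":[0,0,0]},{"slide":[-0.28,0.01,0.02],"rotation":[0,0,0]},{"slide":[-0.35,0.01,0.02],"rotation":[0,0,0]},{"slide":[-0.42,0.01,0.02],"rotation":[0,0,0]},{"slide":[-0.5,0.01,0.02],"rotation":[0,0,0]}]' 0
python3 togo.py 0 70 86
```

```text
clock: 5.8
position: [0.5377, -0.1589, 0.0872]
eef_rot: [[-0.471, -0.882, 0.0], [-0.882, 0.471, -0.0], [0.0, -0.0, -1.0]]
contact_force: [-1.4, -1.6, 1.0]
finger_gap: 0.0005
grip_force: 0.8
unit mm [ 0.4 -5.1 87.2] slide [-1.502  0.01   0.024] rot [-0.001 -0.001 -0.014] t 5.8 F [-1.4 -1.6  1. ] J [  0.1  23.6 -18.8   0.  -47.6 -28.2]
```

Run:
```python
from h import *
cv2.imwrite('pics/t2.png',cv2.resize(bot.get_image('top')[150:270,290:430,::-1],None,fx=3,fy=3)); cv2.imwrite('pics/s2.png',cv2.resize(bot.get_image('scene')[170:295,220:360,::-1],None,fx=4,fy=4))
```

```text
(no output)
```

View pics/s2.png

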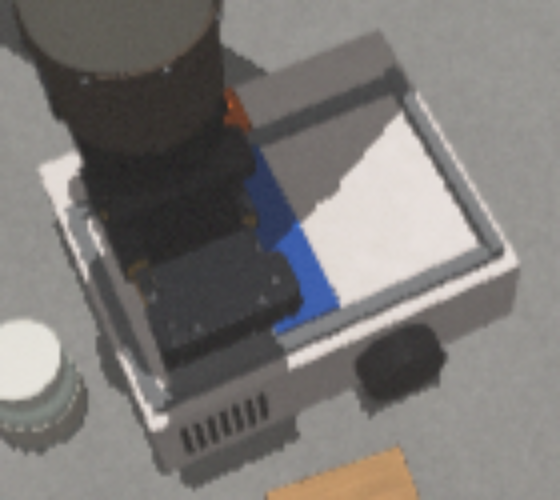

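The cover's leading edge, at about (335,305) in the crop, has passed the tab nose and is sliding with about 2 N. I'll push on to about 100 mm.

```bash
python3 -m jog '[{"slide":[-0.1,0.01,0.02],"rotation":[0,0,0]},{"slide":[-0.24,0.01,0.02],"rotation":[0,0,0]},{"slide":[-0.4,0.01,0.02],"rotation":[0,0,0]},{"slide":[-0.56,0.01,0.02],"rotation":[0,0,0]},{"slide":[-0.72,0.01,0.02],"rotation":[0,0,0]},{"slide":[-0.88,0.01,0.02],"rotation":[0,0,0]},{"slide":[-1.04,0.01,0.02],"rotation":[0,0,0]},{"slide":[-1.2,0.01,0.02],"rotation":[0,0,0]},{"slide":[-1.34,0.01,0.02],"rotation":[0,0,0]},{"slide":[-1.46,0.01,0.02],"rotation":[0,0,0]},{"slide":[-1.54,0.01,0.02],"rotation":[0,0,0]},{"slide":[-1.58,0.01,0.02],"rotation":[0,0,0]}]' 0
python3 togo.py 0 60 86
```

```text
clock: 7.1
position: [0.5745, -0.0887, 0.086]
eef_rot: [[-0.471, -0.882, -0.0], [-0.882, 0.471, 0.0], [0.0, 0.0, -1.0]]
contact_force: [0.1, 0.1, 0.2]
finger_gap: 0.0007
grip_force: 0.5
unit mm [-0.1 74.1 86. ] slide [ 0.282 -0.003 -0.   ] rot [ 0.001 -0.    -0.013] t 7.1 F [0.1 0.1 0.2] J [  7.2  25.4 -15.9  -0.  -48.7 -35.3]
```

Now I back off 10 mm, lift, retreat to the tab side and look.

```bash
python3 -m jog '[{"slide":[0.1,0,0],"rotation":[0,0,0]},{"slide":[0.2,0,0],"rotation":[0,0,0]},{"slide":[0.2,0,-0.4],"rotation":[0,0,0]},{"slide":[0.2,0,-1],"rotation":[0,0,0]},{"slide":[0.2,0,-1.8],"rotation":[0,0,0]},{"slide":[0,0.8,-2.4],"rotation":[0,0,0]},{"slide":[-0.4,1.6,-2.4],"rotation":[0,0,0]},{"slide":[-0.8,2.4,-2.4],"rotation":[0,0,0]},{"slide":[-1.2,3.2,-2.4],"rotation":[0,0,0]},{"slide":[-1.6,4,-2.4],"rotation":[0,0,0]},{"slide":[-1.6,4,-2.4],"rotation":[0,0,0]},{"slide":[-1.6,4,-2.4],"rotation":[0,0,0]}]' 0
python3 - <<'E'
from h import *
a=np.radians(-28);ux=np.array([np.cos(a),np.sin(a)]);uy=np.array([-np.sin(a),np.cos(a)]);O=np.array([539.8,-154.2])
for n in ('top','scene'):
    im=np.ascontiguousarray(bot.get_image(n)[...,::-1]);cv2.imwrite(f'pics/{n}3.png',im)
    p=bot.camera_params(n);hsv=cv2.cvtColor(im,cv2.COLOR_BGR2HSV);m=cv2.inRange(hsv,(100,120,40),(125,255,255))
    k=np.zeros_like(m);r=(295,420,155,265) if n=='top' else (225,355,175,290);k[r[2]:r[3],r[0]:r[1]]=255
    q,_=rect(m&k,p,.08);c=np.array(q[0])-O;print(n,q,c@ux,c@uy)
a=cv2.imread('pics/top3.png')[150:270,290:430];b=cv2.imread('pics/scene3.png')[170:290,220:360]
cv2.imwrite('pics/c3.png',cv2.resize(np.hstack([a,b]),None,fx=2.8,fy=2.8))
E
```

```text
clock: 8.3
position: [0.4353, 0.0761, 0.2066]
eef_rot: [[-0.469, -0.883, 0.001], [-0.883, 0.469, 0.001], [-0.001, -0.001, -1.0]]
contact_force: [0.3, -1.1, 0.0]
finger_gap: 0.0002
grip_force: 0.0
top ((585.5585327148438, -68.01077270507812), (88.05416107177734, 119.96404266357422), 62.5989990234375) -0.061004920127534765 97.58290063484921
scene ((588.135986328125, -65.22102355957031), (88.34688568115234, 119.60063934326172), 61.845706939697266) 0.9050436523025361 101.25614410339088
```

View pics/c3.png

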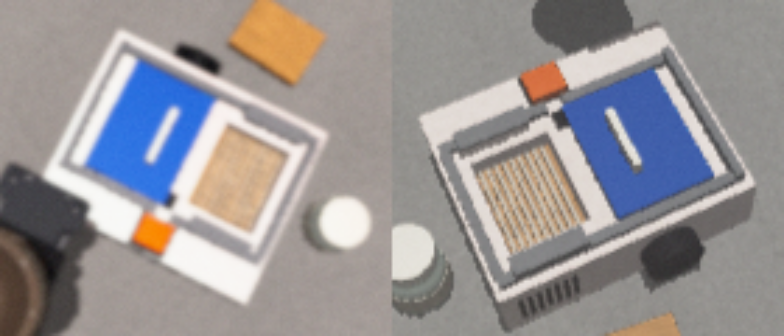

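Both views show the cover lying flat on the parking deck about 99 mm along, the opening fully uncovered, the tab still in and the jar where it was. I'm handing the job in.

```bash
python3 -c "
from plant import bot
print(bot.close_job())"
```

```text
the job is handed in; nothing more can be done
None
```

The tab is pressed right in and the cover lies flat on the parking deck, slid about 99 mm with the filter opening fully uncovered; the job was handed in at about 8.4 s, and no verdict came back.

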